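# Load the hollow-punch case, press every punch home and shut the lid

## Task

Put the hollow punches away for the day: lay the two loose ones in their own bays of the open case, cutting ends towards the hinge, and push all three punches down, the middle one that was only dropped in as well, with a steady push and no blow, until each lies fully home in its spring clips along its whole length and nothing stands above the rim. Only then lower the lid without slamming it until it is fully shut, and leave the other things on the bench where they are.

Things in the scene. Friction and masses are not known exactly. Their poses are not given: they have to be found in the camera images.
- case: Black punch case, grey tray, fixed: 174 mm along its x (along the hinge), 140 mm along y, 4 mm walls, rim 34 mm above the bench. Origin under its centre, z up; hinge on the +y rim, front at -y. The tray's deck is 26 mm above the bench. Three bays, 3 mm wider than their shanks, run along y: large at x=-48 mm, medium 0, small +48. Beyond y=+36 mm they narrow and take only the thin cutting tube.
- bay_large (a point): Where the middle of the large punch's shank lies (on its axis) when home: 21 mm above the bench, 14 mm to the -y side of the case's centre; axes as the case's. In every bay two pairs of sprung steel rollers (clips), 8 mm long and at most 30 mm above the bench, stand over the bay 27 mm either side of this point along y, leaving 46 mm of shank free between them.
- bay_medium (a point): The same point for the medium punch: 22.5 mm above the bench. In any bay, a punch merely laid in rests on the rollers, its top 5 to 8 mm above the rim; pushed down at mid-shank with some 10 to 20 N it snaps past them to the bottom of the bay, its top then 30 mm above the bench, 4 mm under the rim. A lid lowered on a punch that stands up is stopped by it.
- bay_small (a point): The same for the small punch: 24 mm above the bench.
- punch_large: Large hollow drive punch, steel, loose on the bench (about 0.19 kg): round shank 18 mm diameter, 84 mm long, then a thinner cutting tube 12 mm diameter, 32 mm long; 116 mm in all. Origin: on the axis, middle of the shank; own x runs along the axis towards the cutting end. It can roll.
- punch_medium: Medium hollow punch, steel (about 0.125 kg): shank 15 mm diameter, 78 mm long, tube 9.6 mm diameter, 30 mm long; 108 mm in all. Origin and axes as for the large one. It already lies in the middle bay, on top of its clips and not pushed home (axis about 33 mm above the bench, 10.5 mm higher than home).
- punch_small: Small hollow punch, steel, loose on the bench (about 0.075 kg): shank 12 mm diameter, 72 mm long, tube 7.4 mm diameter, 28 mm long; 100 mm in all. Origin and axes as for the large one. It can roll.
- tip_large (a point): Middle of the cutting end of the large punch, 74 mm from its origin.
- tip_medium (a point): Middle of the cutting end of the medium punch, 69 mm from its origin.
- tip_small (a point): Middle of the cutting end of the small punch, 64 mm from its origin.
- lid (a joint): Lid angle in rad: 0 is shut flat on the rim, 1.57 upright, 1.95 the stop, leaning back beyond the hinge; starts at 1.6 to 1.9. A flat panel 174 x 140 mm, 10 mm thick, 0.25 kg, its top face 44 mm above the bench when shut, with a 50 mm wide lip 9 mm out of the front edge. The stiff hinge stays where it is left; about 4 N at the front edge moves it. No latch.
- hinge (a point): Middle of the hinge line, on the case's +y rim, 34 mm above the bench; the line runs along the case's x. At lid angle q the lid's inner face runs from here 140 mm along (-cos q) in the case's y and (+sin q) in z; the 10 mm of the panel lie outside it.
- lid_edge (a point): Middle of the lid's free (front) edge, half way through its thickness, 140 mm from the hinge line; turns with the lid.
- hammer: Shoemaker's hammer lying on the bench, wooden handle 210 mm along its x, steel head at +x, 32 mm high. Bystander. Origin underneath, near the middle of the handle.
- awl: Awl lying on the bench, dark wooden handle 75 mm, steel point towards +x, 135 mm long in all, 32 mm high. Bystander. Origin underneath, near the middle.
- tacks: Glass jar with a steel cap, 64 mm diameter, 62 mm tall. Bystander. Origin under its centre.
- polish: Flat round steel polish tin, 84 mm diameter, 30 mm tall. Bystander. Origin under its centre.
- wax: Block of beeswax 50 x 32 x 24 mm. Bystander. Origin under its centre.
Mind the look-alikes: they are no part of the job. What is shaped like the punch_large but green or pink is not meant.

How it is judged:
On the way:
1. with the lid still open, all three punches lie home in their own bays (x of punch_large in the frame of bay_large between -0.004 and 0.004 m and y of punch_large in the frame of bay_large between -0.012 and 0.012 m and z of punch_large in the frame of bay_large between -0.002 and 0.002 m and angle between punch_large's own x axis and vertical between 1.5208 and 1.6208 rad and y of tip_large in the frame of bay_large above 0.03 m and x of punch_medium in the frame of bay_medium between -0.004 and 0.004 m and y of punch_medium in the frame of bay_medium between -0.012 and 0.012 m and z of punch_medium in the frame of bay_medium between -0.002 and 0.002 m and angle between punch_medium's own x axis and vertical between 1.5208 and 1.6208 rad and y of tip_medium in the frame of bay_medium above 0.03 m and x of punch_small in the frame of bay_small between -0.004 and 0.004 m and y of punch_small in the frame of bay_small between -0.012 and 0.012 m and z of punch_small in the frame of bay_small between -0.002 and 0.002 m and angle between punch_small's own x axis and vertical between 1.5208 and 1.6208 rad and y of tip_small in the frame of bay_small above 0.03 m and value of joint lid above 1 rad), for 0.2 s.
At the end, for the whole second after the job is handed in: Each punch lies at rest in its own bay: middle of the shank within 4 mm across, 12 mm along and 2 mm in height of its bay point, level within 0.05 rad, cutting end towards the hinge; the lid is shut (below 0.03 rad) (x of punch_large in the frame of bay_large between -0.004 and 0.004 m and y of punch_large in the frame of bay_large between -0.012 and 0.012 m and z of punch_large in the frame of bay_large between -0.002 and 0.002 m and angle between punch_large's own x axis and vertical between 1.5208 and 1.6208 rad and y of tip_large in the frame of bay_large above 0.03 m and x of punch_medium in the frame of bay_medium between -0.004 and 0.004 m and y of punch_medium in the frame of bay_medium between -0.012 and 0.012 m and z of punch_medium in the frame of bay_medium between -0.002 and 0.002 m and angle between punch_medium's own x axis and vertical between 1.5208 and 1.6208 rad and y of tip_medium in the frame of bay_medium above 0.03 m and x of punch_small in the frame of bay_small between -0.004 and 0.004 m and y of punch_small in the frame of bay_small between -0.012 and 0.012 m and z of punch_small in the frame of bay_small between -0.002 and 0.002 m and angle between punch_small's own x axis and vertical between 1.5208 and 1.6208 rad and y of tip_small in the frame of bay_small above 0.03 m and value of joint lid below 0.03 rad and linear speed of each of punch_large, punch_medium, punch_small below 0.02 m/s); the robot touches nothing.
It fails at once if the lid is slammed (it falls shut faster than 3 rad/s) (velocity of joint lid below -3 rad/s and value of joint lid below 0.5 rad).
It fails at once if a punch is rammed into the case with brute force (over 100 N between punch and case, clips included) (contact force between any of punch_large, punch_medium, punch_small and case above 100 N).
It fails at once if another thing on the bench is moved by more than 40 mm (distance of any of hammer, awl, tacks, polish, wax from where it was at the start of the episode above 0.04 m).
It also fails if it takes over 69 s, if anything falls off the work surface, if the arm or the gripper's body presses on something with over 40 N, if the wrist force passes 120 N, or if a joint passes its speed limit or range.

## Robot

A 7-joint arm with a two-finger parallel gripper is mounted at the origin on the work surface. World frame = base frame: x ahead of the robot, y to its left, z up, the work surface at z = 0. Lengths are in m, angles in rad, forces in N, time in s.
With the tool pointing down it reaches from about 0.425 to 0.975 m from the base axis. Payload 16.7 kg.
Tool frame: the origin (TCP) lies on the mounting face of the last link; the fingertips stand 173 mm ahead of it and the grasp point (between the pads) lies 155 mm ahead of it; z points along the fingers, y is the line along which they close (so a half turn about z gives the same grasp; the last joint's range is limited). The gripper opens to 85 mm and grips with 20 to 120 N. Pads are 22 mm wide; open, the fingers measure 114 mm over their backs; the gripper's body (76 mm by 85 mm) begins 54 mm behind the grasp point. The pads swing forward as they close: fully open they stand 13 mm farther back than shut.
Start: joints at [1.038, 0.426, 0.074, 1.606, -0.034, 1.111, -0.067], TCP at [0.253, -0.626, 0.405] pointing down, gripper open.
Joint ranges: [-2.85, 2.85], [-0.5, 2.14], [-1.23, 1.37], [0.21, 2.46], [-1.02, 4.16], [0.16, 2.05], [-2.73, 2.73]. Speed limits (rad/s): [1.89, 1.89, 2.39, 2.39, 3.01, 3.01, 3.01].

## Interface

Orientations are given as a rotation vector (axis times angle).
In Python, from station import sensors, capture, arm, look_for, mark_of gives the robot as it stands.
- The arm moves only by the shell command python3 -m handwheel 'ROWS' [FORCE]. ROWS is JSON, a list of rows, each an object with "angular": the turn, a rotation vector about the tool's x, y, z in units of pi/2 rad (1.0 is pi/2 rad), a list of three; "xyz": the shift along the tool's x, y, z in units of 2 cm (1.0 is 2 cm), a list of three; "gripper": the opening, from 0 (shut) to 1 (fully open). In form: [{"angular": [wx, wy, wz], "xyz": [dx, dy, dz], "gripper": gripper}, ...]. A call has 1 to 10 rows; each row shifts and turns the commanded pose from where the row before left it, along the tool's axes as they then stand; what a row does not reach is not made up. A row lasts 1/12 s, in which the tool goes at most 41.7 mm and 7.16 degrees, less where a joint would pass 70% of its speed; a pose out of reach is approached as far as the arm can. A call with a number of a shift or a turn outside -1 to 1 is refused whole. A call with a gripper value outside its range is refused whole. The fingers move at their own pace and stop on an object; FORCE is the grip in N (left out, the last holds). Time passes only in rows, so rows that do not move let the fingers close. It gives the time, the measured TCP pose, the force, the opening and the grip force at its end, in the units of the state.
- sensors.sense(): the state, without advancing time (a new reading comes with each control period).
- capture(name): name is "scene" or "side" or "wrist"; returns a dict with "image" (420x560x3 uint8, red, green, blue), "z_map" (420x560 float32, m along the optical axis (not along the pixel's ray), 0 where there is no reading), "camera_matrix" (3x3 intrinsics, pixels), "world_from_camera" (4x4, takes a point from camera to world coordinates). Camera axes: x right, y up, looking along -z (the intrinsics and any distortion apply to the point x, -y, -z); pixel columns grow to the right and rows downward; lengths in m; the calibration is good to about 2 mm. The wrist camera is an equidistant fisheye: a pixel r from the principal point sees the ray r / f radians off the axis. A picture is of the moment at which its call begins.
- arm.close_job(): hands the job in; it is judged then, once.
Trained networks look in the newest picture that a camera, given by its name, has taken for a name from the list of things; names that differ only in an ending like _2 or _b are one class to them, and where a whole thing is asked for, a point or a joint stands for the part that bears it (a point fixed in the world has none). Each returns a list of dicts, best first, with "p" (0 to 1); they miss things now and then, are a little off and sometimes report something else, mostly with a low value. They report only what shows in the picture. A call takes as long as a camera call. They do not tell look-alikes from the thing itself.
- look_for(label, camera): "position" ([column, row] as shares, 0 to 1, of the picture: columns of its width, rows of its height, amid what is visible of it).
- mark_of(label, camera): "position" ([column, row] as shares, 0 to 1, of the picture: columns of its width, rows of its height: a listed point, or the origin of a listed thing).
The state is a dict: "t": time; "q": joint angles; "qvel": joint speeds; "effort": joint torques, N m; "tool_pos": TCP position; "tcp_rot": TCP orientation; "ft_force": force on the tool from outside, world axes, zero at the start; "torque": the same for the moment, N m; "opening": opening from 0.0 (shut) to 1.0 (fully open); "grasp_force": force on a finger pad.
Only numpy, scipy, OpenCV 4.12 (cv2) and the standard library are available. Lean on these libraries where they do the work, as an engineer would, in place of code of your own. Each camera call takes 0.05 s, during which the arm holds its last target. There are 200 camera calls.

## Working session

There is one attempt and no reset: what is moved stays moved. The work goes in short steps, Python scripts to look and compute and a shell command to move; the robot and the scene stay as the last step left them, time stands still between calls to the robot, and variables do not carry over. Pictures are saved under pics/ and viewed, at most 10 in all, crops included, and the job is handed in when it is done.

```bash
ls; mkdir -p pics; cat > h.py <<'E'
import numpy as np, cv2
from scipy.spatial.transform import Rotation as R
from station import sensors, capture, arm, look_for, mark_of
def cap(n):
    c=capture(n); return c
def pt(c,u,v,z=None,plane=None):
    """pixel->world; with depth map or intersect plane z=plane (pinhole cams)"""
    K=np.array(c["camera_matrix"]);T=np.array(c["world_from_camera"])
    x=(u-K[0,2])/K[0,0];y=(v-K[1,2])/K[1,1]
    if c.get("fish"):
        r=np.hypot(x,y);s=np.tan(r)/r if r>1e-9 else 1;x*=s;y*=s
    d=np.array([x,-y,-1.0])
    if plane is None:
        if z is None: z=c["z_map"][int(round(v)),int(round(u))]
        return T[:3,:3]@(d*z)+T[:3,3]
    w=T[:3,:3]@d;return T[:3,3]+w*(plane-T[2,3])/w[2]
def cloud(c):
    K=np.array(c["camera_matrix"]);T=np.array(c["world_from_camera"])
    v,u=np.mgrid[0:420,0:560];x=(u-K[0,2])/K[0,0];y=(v-K[1,2])/K[1,1]
    if c.get("fish"):
        r=np.hypot(x,y)+1e-9;s=np.tan(r)/r;x=x*s;y=y*s
    z=c["z_map"];P=np.stack([x*z,-y*z,-z],-1)@T[:3,:3].T+T[:3,3]
    P[z==0]=np.nan;return P
def save(c,n,box=None,k=1):
    im=c["image"][:,:,::-1]
    if box: im=im[box[1]:box[3],box[0]:box[2]]
    cv2.imwrite("pics/"+n,cv2.resize(im,None,fx=k,fy=k,interpolation=cv2.INTER_CUBIC))
E
python3 - <<'E'
from h import *
ims=[]
for n in("scene","side"):
    c=cap(n);np.save(f"{n}.npy",c,allow_pickle=True);ims.append(c["image"])
    print(n,np.round(c["world_from_camera"],3).tolist(),np.round(c["camera_matrix"],1).tolist())
    for l in("case","punch_large","punch_medium","punch_small","tip_large","tip_medium","tip_small","bay_large","bay_medium","bay_small","hinge","lid_edge","hammer","awl","tacks","polish","wax"):
        for m in mark_of(l,n)[:4]:
            u,v=m["position"][0]*560,m["position"][1]*420
            print(l,round(m["p"],2),int(u),int(v),np.round(pt(c,u,v),3))
cv2.imwrite("pics/a.png",cv2.resize(ims[0][:,:,::-1],(800,600)))
cv2.imwrite("pics/b.png",cv2.resize(ims[1][:,:,::-1],(800,600)))
print(sensors.sense())
E
```

```text
pics
scene [[0.87, -0.377, 0.318, 0.841], [0.493, 0.667, -0.559, -0.573], [-0.001, 0.643, 0.766, 0.872], [0.0, 0.0, 0.0, 1.0]] [[433.6, 0.0, 283.2], [0.0, 433.6, 215.5], [0.0, 0.0, 1.0]]
case 0.7 316 213 [0.56  0.091 0.027]
case 0.26 344 290 [ 0.716 -0.082  0.034]
punch_large 0.93 204 303 [ 0.459 -0.254  0.018]
punch_large 0.67 162 265 [ 0.315 -0.222  0.018]
punch_large 0.66 115 312 [ 0.304 -0.366  0.018]
punch_medium 0.56 312 209 [0.55  0.088 0.042]
punch_small 0.78 285 312 [ 0.623 -0.183  0.011]
punch_small 0.45 296 203 [0.495 0.105 0.014]
tip_large 0.61 209 273 [ 0.415 -0.177 -0.001]
tip_large 0.59 182 277 [ 0.376 -0.226  0.017]
tip_large 0.59 95 292 [ 0.219 -0.348  0.002]
tip_large 0.35 294 206 [0.495 0.096 0.012]
tip_medium 0.73 296 289 [ 0.614 -0.114 -0.001]
tip_medium 0.47 329 196 [0.565 0.155 0.036]
tip_small 0.56 297 288 [ 0.616 -0.112  0.   ]
tip_small 0.49 287 312 [ 0.626 -0.18   0.01 ]
bay_large 0.69 300 205 [0.506 0.106 0.015]
bay_medium 0.84 311 210 [0.55  0.083 0.04 ]
bay_medium 0.65 347 149 [0.577 0.209 0.16 ]
bay_medium 0.2 296 291 [ 0.62  -0.122  0.009]
bay_small 0.
[... 1935 characters left out ...]
 'q': array([ 1.03748368,  0.42610733,  0.07386704,  1.60600816, -0.03413744,
        1.11080324, -0.06713035]), 'qvel': array([-2.26750622e-05,  1.13347870e-03,  1.74621128e-03,  9.74118723e-04,
       -1.72541136e-03,  5.22354587e-04, -2.49970128e-04]), 'effort': array([ 5.49787692e-04, -9.49527526e+01,  3.75712842e+00, -4.63886440e+01,
        1.90567318e-02,  2.58918386e-03,  1.29046998e-04]), 'tool_pos': array([ 0.25274746, -0.62586074,  0.40469229]), 'tcp_rot': array([-3.08385832e+00, -5.99065575e-01, -9.15384038e-05]), 'ft_force': array([ 0.11114556,  0.39135415, -0.01794766]), 'torque': array([-0.02755372, -0.03040481, -0.00770344]), 'grasp_force': 0.0, 'opening': 0.9991191381981401}
```

View pics/a.png

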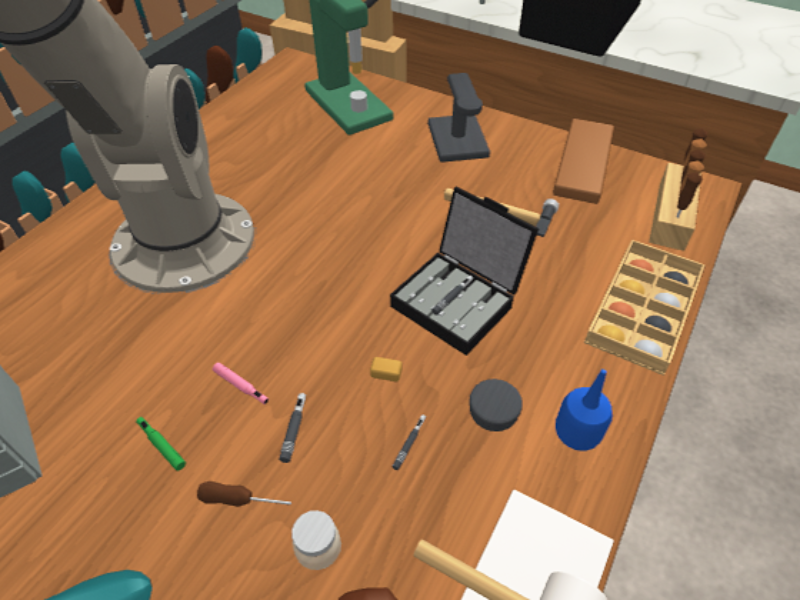

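```bash
python3 - <<'E'
from h import *
c=np.load("scene.npy",allow_pickle=True).item()
im=c["image"][:,:,::-1]
a=cv2.resize(im[240:360,80:240],(800,600),interpolation=cv2.INTER_CUBIC)
cv2.imwrite("pics/c.png",a)
P=cloud(c)
# case rim: points z 0.03-0.038 near
m=(abs(P[...,2]-0.034)<0.004)&(P[...,0]>0.40)&(P[...,0]<0.72)&(P[...,1]>-0.04)&(P[...,1]<0.24)
pts=P[m][:,:2].astype(np.float32);print(len(pts),cv2.minAreaRect(pts))
E
```

```text
691 ((0.5975993275642395, 0.07648338377475739), (0.1988246589899063, 0.278041809797287), 79.56061553955078)
```

The scene shows the open case at about (455,290) with the lid leaning back. There are three punches of the large shape: pink (240,382), green (160,443) and dark steel (293,427). Only the steel one fits `punch_large`. The small steel one is at (408,442). I'll confirm with one crop.

View pics/c.png

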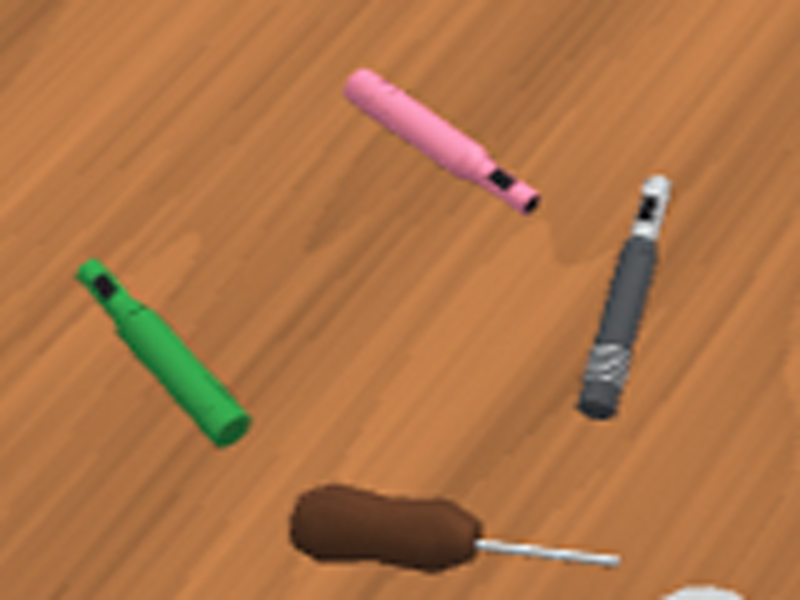

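```bash
python3 - <<'E'
from h import *
for n in("scene","side"):
    c=np.load(n+".npy",allow_pickle=True).item();P=cloud(c)
    def comp(seed,lo,hi,r):
        m=((P[...,2]>lo)&(P[...,2]<hi)&(np.hypot(P[...,0]-seed[0],P[...,1]-seed[1])<r)).astype(np.uint8)
        k,l,s,_=cv2.connectedComponentsWithStats(m);b=1+np.argmax(s[1:,4]);return P[l==b]
    q=comp((.555,.095),0.012,0.037,.14)
    print(n,"case",len(q),cv2.minAreaRect(q[:,:2].astype(np.float32)))
    for nm,s in(("large",(.45,-.235)),("small",(.622,-.165))):
        q=comp(s,0.004,0.03,.08);r=cv2.minAreaRect(q[:,:2].astype(np.float32))
        d=q[:,:2]-q[:,:2].mean(0);w=np.linalg.svd(d,full_matrices=False)[2][0];w=w*np.sign(w[1])
        t=d@w;e1=q[:,:2].mean(0)+w*t.max();e0=q[:,:2].mean(0)+w*t.min()
        print(nm,len(q),r,"yaw",np.arctan2(w[1],w[0]),"tip",e1,"butt",e0,"zmax",q[:,2].max())
    # lid inner: points above
    m=(P[...,2]>.045)&(np.hypot(P[...,0]-.57,P[...,1]-.2)<.13)&(P[...,2]<.19)
    q=P[m];ce=q.mean(0);nn=np.linalg.svd(q-ce,full_matrices=False)[2][2];print("lid",len(q),ce,nn,np.percentile(q[:,2],99))
E
```

```text
scene case 2994 ((0.5518086552619934, 0.10810240358114243), (0.14687271416187286, 0.1786278933286667), 78.80619812011719)
large 355 ((0.4503973126411438, -0.23960928618907928), (0.018638677895069122, 0.11800052970647812), 21.366159439086914) yaw 1.9609846460649243 tip [ 0.42923489 -0.18453859] butt [ 0.47408693 -0.29359467] zmax 0.021252625672158576
small 200 ((0.620448887348175, -0.17119230329990387), (0.012287575751543045, 0.10043391585350037), 3.1448354721069336) yaw 1.6280644440389913 tip [ 0.61842774 -0.1210066 ] butt [ 0.62417659 -0.22128174] zmax 0.015854436982812747
lid 2942 [0.57247154 0.19620662 0.11262828] [-0.17391528 -0.94802177  0.26647364] 0.1747374567647618
side case 3212 ((0.5516384840011597, 0.11261826008558273), (0.1511118859052658, 0.1783643662929535), 79.20268249511719)
large 180 ((0.44955265522003174, -0.23874858021736145), (0.01832929067313671, 0.11820930987596512), 22.930126190185547) yaw 1.9503152543927562 tip [ 0.42681795 -0.18424019] butt [ 0.47059218 -0.29398994] zmax 0.022047280911476563
small 111 ((0.6186220049858093, -0.17065927386283875), (0.011752510443329811, 0.10001909732818604), 2.2681338787078857) yaw 1.600197470036363 tip [ 0.61631899 -0.12071225] butt [ 0.61925921 -0.22068682] zmax 0.01602814590905255
lid 1092 [0.53772796 0.21502971 0.1275261 ] [ 0.15170476  0.96203738 -0.22686945] 0.1781524881345938
```

The crop shows pink (440,140), green (160,350) and the dark steel punch with a bright tube (625,300). The steel one is `punch_large`, with its tip up and to the right. I'll move towards it and measure the case from the saved pictures at the same time.

```bash
cat >> h.py <<'E'
def to(x,y,z,yaw):
    s=sensors.sense();M=R.from_rotvec(s["tcp_rot"]).as_matrix()
    W=np.array([[np.cos(yaw),np.sin(yaw),0],[np.sin(yaw),-np.cos(yaw),0],[0,0,-1]])
    Z=M.T@W
    print("t",round(s["t"],2),"pos",np.round(s["tool_pos"],4),"yaw",round(np.arctan2(M[1,0],M[0,0]),3),"open",round(s["opening"],3),"g",round(s["grasp_force"],1),"F",np.round(s["ft_force"],1))
    d=np.array([x,y,z])-s["tool_pos"]
    print(" turn units",np.round(R.from_matrix(Z).as_rotvec()/(np.pi/2),3)," xyz units now-axes",np.round(M.T@d/.02,2)," after-turn axes",np.round(W.T@d/.02,2))
E
python3 -m handwheel '[{"angular":[0,0,-0.077],"xyz":[0,0,0.5],"gripper":0.5},{"angular":[0,0,-0.077],"xyz":[0,0,0.5],"gripper":0.5},{"angular":[0,0,-0.077],"xyz":[0,0,0.5],"gripper":0.5},{"angular":[0,0,-0.077],"xyz":[0,0,0.5],"gripper":0.5},{"angular":[0,0,-0.077],"xyz":[0,0,0.5],"gripper":0.5},{"angular":[0,0,-0.077],"xyz":[0,0,0.5],"gripper":0.5},{"angular":[0,0,-0.077],"xyz":[0,0,0.5],"gripper":0.5},{"angular":[0,0,-0.077],"xyz":[0,0,0.5],"gripper":0.5},{"angular":[0,0,-0.077],"xyz":[0,0,0.5],"gripper":0.5},{"angular":[0,0,-0.077],"xyz":[0,0,0.5],"gripper":0.5}]' 40
python3 -m handwheel '[{"angular":[0,0,-0.077],"xyz":[0,0,0.5],"gripper":0.5},{"angular":[0,0,-0.077],"xyz":[0,0,0.5],"gripper":0.5},{"angular":[0,0,-0.077],"xyz":[0,0,0.5],"gripper":0.5},{"angular":[0,0,0],"xyz":[0.79,0.96,0],"gripper":0.5},{"angular":[0,0,0],"xyz":[0.79,0.96,0],"gripper":0.5},{"angular":[0,0,0],"xyz":[0.79,0.96,0],"gripper":0.5},{"angular":[0,0,0],"xyz":[0.79,0.96,0],"gripper":0.5},{"angular":[0,0,0],"xyz":[0.79,0.96,0],"gripper":0.5},{"angular":[0,0,0],"xyz":[0.79,0.96,0],"gripper":0.5},{"angular":[0,0,0],"xyz":[0.79,0.96,0],"gripper":0.5}]'
python3 - <<'E'
from h import *
to(.456,-.254,.178,1.955)
yaw=-.19;cx,cy=.5517,.109
A=np.array([[np.cos(yaw),-np.sin(yaw)],[np.sin(yaw),np.cos(yaw)]])
for n in("scene","side"):
    c=np.load(n+".npy",allow_pickle=True).item();P=cloud(c).reshape(-1,3);P=P[~np.isnan(P[:,0])]
    L=(P[:,:2]-[cx,cy])@A
    m=(L[:,1]>-45)&(abs(L[:,1]+.012)<.018)&(abs(L[:,0])<.1)&(P[:,2]<.06)
    b=np.round(L[m,0]/.003).astype(int)
    print(n,"x-profile",[(int(3*k),int(round(1000*np.median(P[m][b==k,2])))) for k in np.unique(b)])
    m=(abs(abs(L[:,0])-.024)<.008)&(abs(L[:,1])<.1)&(P[:,2]<.08)
    b=np.round(L[m,1]/.003).astype(int)
    print(n,"y-profile",[(int(3*k),int(round(1000*np.median(P[m][b==k,2])))) for k in np.unique(b)])
    # yaw/x of the medium shank from crest points
    m=(abs(L[:,0])<.014)&(abs(L[:,1]+.012)<.035)&(P[:,2]>.034)&(P[:,2]<.046)
    q=L[m];f=np.polyfit(q[:,1],q[:,0],1);print("medium slope",f,m.sum(),"y range",q[:,1].min(),q[:,1].max())
E
```

```text
t: 2.63
tool_pos: [0.2527, -0.6259, 0.3043]
tcp_rot: [2.19, 2.253, -0.0]
ft_force: [-0.7, -1.4, 0.0]
opening: 0.502
grasp_force: 0.0
t: 3.47
tool_pos: [0.3361, -0.4718, 0.2748]
tcp_rot: [1.755, 2.605, -0.0]
ft_force: [1.1, -0.5, -0.1]
opening: 0.495
grasp_force: 0.0
t 3.47 pos [ 0.3361 -0.4718  0.2748] yaw 1.956 open 0.495 g 0.0 F [ 1.1 -0.5 -0.1]
 turn units [0.    0.    0.001]  xyz units now-axes [7.84 9.65 4.84]  after-turn axes [7.85 9.64 4.84]
scene x-profile [(-90, 29), (-87, 34), (-84, 30), (-81, 26), (-78, 26), (-75, 26), (-72, 26), (-69, 26), (-66, 26), (-63, 26), (-60, 22), (-57, 15), (-54, 11), (-51, 12), (-48, 13), (-45, 14), (-39, 25), (-36, 26), (-33, 27), (-30, 26), (-27, 26), (-24, 26), (-21, 26), (-18, 26), (-15, 26), (-12, 27), (-6, 38), (-3, 39), (0, 15), (3, 39), (6, 35), (9, 26), (12, 26), (15, 27), (18, 26), (21, 26), (24, 26), (27, 26), (30, 27), (33, 26), (36, 25), (39, 24), (42, 19), (45, 16), (48, 18), (51, 17), (57, 26), (60, 27), (63, 26), (66, 26), (69, 27), (72, 26), (75, 26), (78, 26), (81, 27), (84, 32), (87, 18), (90, -1), (93, 0), (96, 1), (99, 0)]
s
[... 1353 characters left out ...]
, 31), (87, 34)]
side y-profile [(-99, 1), (-96, 1), (-72, 35), (-69, 35), (-66, 30), (-63, 28), (-60, 28), (-57, 28), (-54, 28), (-51, 28), (-48, 28), (-45, 28), (-42, 28), (-39, 27), (-36, 28), (-33, 27), (-30, 27), (-27, 28), (-24, 27), (-21, 27), (-18, 28), (-15, 27), (-12, 27), (-9, 27), (-6, 27), (-3, 28), (0, 27), (3, 27), (6, 27), (9, 27), (12, 28), (15, 28), (18, 27), (21, 27), (24, 28), (27, 27), (30, 27), (33, 28), (36, 28), (39, 28), (42, 27), (45, 27), (48, 27), (51, 27), (54, 28), (57, 27), (69, 1), (72, 1), (75, 1), (78, 2), (81, 1), (84, 2), (87, 2), (90, 2), (93, 1), (96, 1), (99, 1)]
medium slope [-0.0058815  -0.00404732] 169 y range -0.04686358875500588 0.02283748218663234
```

```bash
python3 -m handwheel '[{"angular":[0,0,0],"xyz":[0.78,0.96,0.2],"gripper":0.5},{"angular":[0,0,0],"xyz":[0.78,0.96,0.2],"gripper":0.5},{"angular":[0,0,0],"xyz":[0.78,0.96,0.2],"gripper":0.5},{"angular":[0,0,0],"xyz":[0.78,0.96,0.2],"gripper":0.5},{"angular":[0,0,0],"xyz":[0.78,0.96,0.2],"gripper":0.5},{"angular":[0,0,0],"xyz":[0.78,0.96,0.2],"gripper":0.5},{"angular":[0,0,0],"xyz":[0.78,0.96,0.2],"gripper":0.5},{"angular":[0,0,0],"xyz":[0.78,0.96,0.2],"gripper":0.5},{"angular":[0,0,0],"xyz":[0.78,0.96,0.2],"gripper":0.5},{"angular":[0,0,0],"xyz":[0.82,1.0,0.2],"gripper":0.5}]'
python3 - <<'E'
from h import *
to(.456,-.254,.178,1.955)
c=cap("wrist");c["fish"]=1;P=cloud(c)
K=np.array(c["camera_matrix"]);print(K.round(1).tolist())
m=((P[...,2]>.005)&(P[...,2]<.03)&(np.hypot(P[...,0]-.45,P[...,1]+.235)<.07)).astype(np.uint8)
k,l,s,_=cv2.connectedComponentsWithStats(m);b=1+np.argmax(s[1:,4]);q=P[l==b]
print(len(q),cv2.minAreaRect(q[:,:2].astype(np.float32)),q[:,2].max())
save(c,"w1.png",k=1.3)
E
```

```text
t: 4.3
tool_pos: [0.4559, -0.2543, 0.2347]
tcp_rot: [1.755, 2.605, -0.0]
ft_force: [0.6, -0.6, -0.3]
opening: 0.502
grasp_force: 0.0
t 4.3 pos [ 0.4559 -0.2543  0.2347] yaw 1.956 open 0.502 g 0.0 F [ 0.6 -0.6 -0.3]
 turn units [0. 0. 0.]  xyz units now-axes [0.01 0.01 2.83]  after-turn axes [0.01 0.01 2.83]
[[325.2, 0.0, 283.7], [0.0, 325.2, 211.5], [0.0, 0.0, 1.0]]
4609 ((0.4484507739543915, -0.2393173724412918), (0.018210044130682945, 0.11626608669757843), 22.080617904663086) 0.018533369152692408
```

View pics/w1.png

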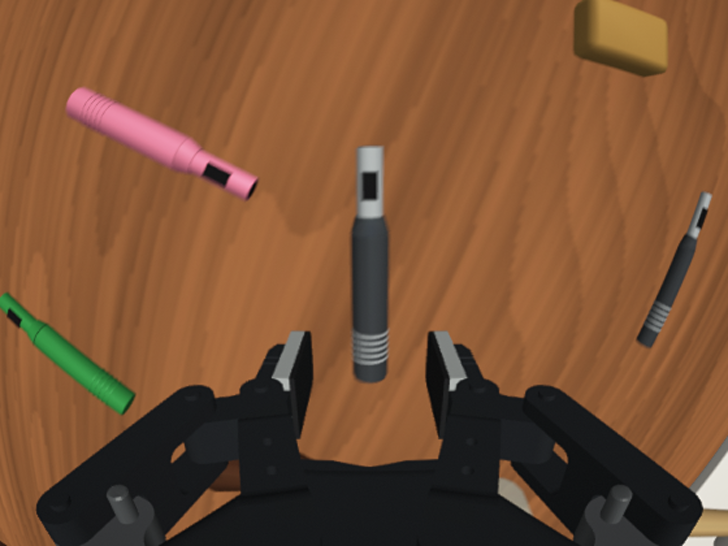

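The picture shows the steel punch at (370,265), centred between the jaws. Pink and green are well clear. I'll go down and grip.

```bash
python3 -m handwheel '[{"angular":[0,0,0],"xyz":[0,-0.05,0.9],"gripper":0.5},{"angular":[0,0,0],"xyz":[0,0,0.9],"gripper":0.5},{"angular":[0,0,0],"xyz":[0,0,0.8],"gripper":0.5},{"angular":[0,0,0],"xyz":[0,0,0.3],"gripper":0.5},{"angular":[0,0,0],"xyz":[0,0,0],"gripper":0.1},{"angular":[0,0,0],"xyz":[0,0,0],"gripper":0.0},{"angular":[0,0,0],"xyz":[0,0,0],"gripper":0.0},{"angular":[0,0,0],"xyz":[0,0,0],"gripper":0.0},{"angular":[0,0,0],"xyz":[0,0,0],"gripper":0.0},{"angular":[0,0,0],"xyz":[0,0,0],"gripper":0.0}]' 50
python3 - <<'E'
from h import *
yaw=-.185;c,s=np.cos(yaw),np.sin(yaw)
o=np.array([.5517,.1085])+np.array([[c,-s],[s,c]])@[-.048,-.014];print(o)
to(*o,.26,yaw+np.pi/2)
E
```

```text
t: 5.18
tool_pos: [0.4546, -0.2557, 0.1773]
tcp_rot: [1.755, 2.605, 0.0]
ft_force: [0.5, -0.4, 3.7]
opening: 0.183
grasp_force: 49.2
[0.50194381 0.10356833]
t 5.18 pos [ 0.4546 -0.2557  0.1773] yaw 1.956 open 0.183 g 49.2 F [ 0.5 -0.4  3.7]
 turn units [0.001 0.    0.363]  xyz units now-axes [15.75  8.94 -4.14]  after-turn axes [18.09 -0.98 -4.14]
```

```bash
python3 -m handwheel '[{"angular":[0,0,0],"xyz":[0,0,-0.6],"gripper":0},{"angular":[0,0,0],"xyz":[0,0,-0.94],"gripper":0},{"angular":[0,0,0.073],"xyz":[0,0,-0.9],"gripper":0},{"angular":[0,0,0.073],"xyz":[0,0,-0.9],"gripper":0},{"angular":[0,0,0.073],"xyz":[0,0,-0.8],"gripper":0},{"angular":[0,0,0.073],"xyz":[0,0,0],"gripper":0},{"angular":[0,0,0.071],"xyz":[0,0,0],"gripper":0},{"angular":[0,0,0],"xyz":[0.6,-0.05,0],"gripper":0},{"angular":[0,0,0],"xyz":[0.97,-0.05,0],"gripper":0},{"angular":[0,0,0],"xyz":[0.97,-0.05,0],"gripper":0}]'
python3 -m handwheel '[{"angular":[0,0,0],"xyz":[0.97,-0.05,0],"gripper":0},{"angular":[0,0,0],"xyz":[0.97,-0.05,0],"gripper":0},{"angular":[0,0,0],"xyz":[0.97,-0.05,0],"gripper":0},{"angular":[0,0,0],"xyz":[0.97,-0.05,0],"gripper":0},{"angular":[0,0,0],"xyz":[0.97,-0.05,0],"gripper":0},{"angular":[0,0,0],"xyz":[0.97,-0.05,0],"gripper":0},{"angular":[0,0,0],"xyz":[0.97,-0.05,0],"gripper":0},{"angular":[0,0,0],"xyz":[0.97,-0.05,0],"gripper":0},{"angular":[0,0,0],"xyz":[0.97,-0.05,0],"gripper":0},{"angular":[0,0,0],"xyz":[0.97,-0.05,0],"gripper":0}]'
python3 -m handwheel '[{"angular":[0,0,0],"xyz":[0.97,-0.05,0],"gripper":0},{"angular":[0,0,0],"xyz":[0.97,-0.05,0],"gripper":0},{"angular":[0,0,0],"xyz":[0.97,-0.05,0],"gripper":0},{"angular":[0,0,0],"xyz":[0.97,-0.05,0],"gripper":0},{"angular":[0,0,0],"xyz":[0.97,-0.05,0],"gripper":0},{"angular":[0,0,0],"xyz":[0.96,-0.05,0],"gripper":0},{"angular":[0,0,0],"xyz":[0,0,0],"gripper":0}]'
python3 - <<'E'
from h import *
to(.5019,.1036,.26,1.3858)
c=cap("wrist");c["fish"]=1;np.save("w2.npy",c,allow_pickle=True);save(c,"w2.png",k=1.3)
s=cap("scene");np.save("s2.npy",s,allow_pickle=True)
P=cloud(c);K=c["camera_matrix"]
p=P.reshape(-1,3);p=p[~np.isnan(p[:,0])]
yaw=-.185;A=np.array([[np.cos(yaw),-np.sin(yaw)],[np.sin(yaw),np.cos(yaw)]])
L=(p[:,:2]-[.5517,.1085])@A
for lo,hi in((-.04,-.012),(.0,.012),(.02,.03),(.04,.055)):
    m=(L[:,1]>lo)&(L[:,1]<hi)&(abs(L[:,0])<.1)&(p[:,2]<.06);b=np.round(L[m,0]/.002).astype(int)
    print((lo,hi),[(int(2*k),int(round(1000*np.median(p[m][b==k,2])))) for k in np.unique(b)])
E
```

```text
t: 6.02
tool_pos: [0.4608, -0.204, 0.2602]
tcp_rot: [2.415, 2.009, 0.0]
ft_force: [1.0, 0.9, -0.9]
opening: 0.187
grasp_force: 49.0
t: 6.85
tool_pos: [0.4864, -0.0109, 0.2601]
tcp_rot: [-2.414, -2.011, -0.0]
ft_force: [0.2, -0.1, -1.6]
opening: 0.187
grasp_force: 49.0
t: 7.43
tool_pos: [0.502, 0.1071, 0.2604]
tcp_rot: [-2.409, -2.015, -0.003]
ft_force: [-0.6, 1.5, -1.7]
opening: 0.187
grasp_force: 49.0
t 7.43 pos [0.502  0.1071 0.2604] yaw 1.393 open 0.187 g 49.0 F [-0.6  1.5 -1.7]
 turn units [ 0.    -0.001  0.004]  xyz units now-axes [-0.17  0.03  0.02]  after-turn axes [-0.17  0.03  0.02]
(-0.04, -0.012) [(-100, -1), (-98, -1), (-96, -1), (-88, 33), (-86, 33), (-84, 26), (-82, 25), (-80, 25), (-78, 25), (-76, 25), (-74, 25), (-72, 25), (-70, 25), (-68, 25), (-66, 25), (-64, 25), (-62, 25), (-36, 25), (-34, 25), (-32, 25), (-30, 25), (-28, 25), (-26, 25), (-24, 25), (-22, 25), (-20, 25), (-18, 25), (-16, 25), (-14, 25), (-12, 25), (-10, 31), (-8, 34), (-6, 37), (-4, 39), (-2, 40), (0, 39), (2, 39), (4, 37), (6, 35), (8, 25), (10, 25), (12, 25), (14, 25), (16, 25), (18, 25), (20, 25
[... 2154 characters left out ...]
5), (-72, 25), (-70, 25), (-68, 25), (-66, 25), (-64, 25), (-62, 25), (-60, 25), (-58, 13), (-40, 25), (-38, 25), (-36, 25), (-34, 25), (-32, 25), (-30, 25), (-28, 25), (-26, 25), (-24, 25), (-22, 25), (-20, 25), (-18, 25), (-16, 25), (-14, 25), (-12, 25), (-10, 25), (-6, 34), (-4, 36), (-2, 36), (0, 37), (2, 35), (4, 33), (6, 24), (8, 25), (10, 25), (12, 25), (14, 25), (16, 25), (18, 25), (20, 25), (22, 25), (24, 25), (26, 25), (28, 25), (30, 25), (32, 25), (34, 25), (36, 25), (38, 25), (40, 25), (48, 7), (50, 7), (52, 14), (54, 20), (56, 25), (58, 25), (60, 25), (62, 25), (64, 25), (66, 25), (68, 25), (70, 25), (72, 25), (74, 25), (76, 25), (78, 25), (80, 26), (82, 30), (84, 33), (86, 32)]
```

View pics/w2.png

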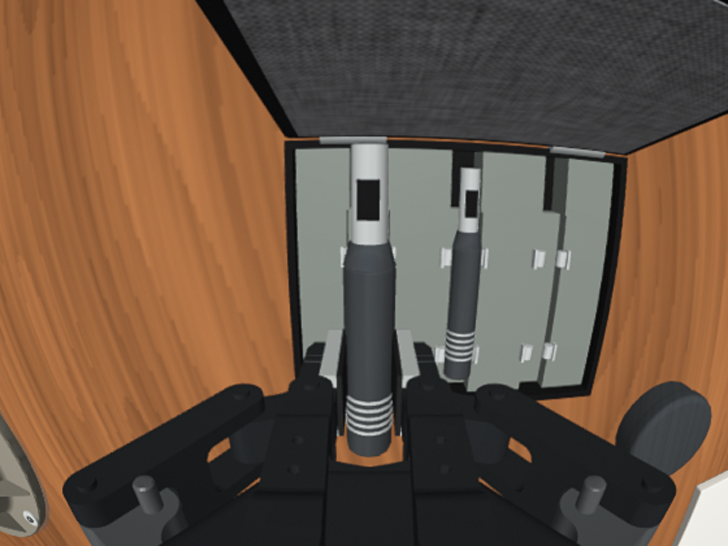

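The wrist view shows the large punch held at (370,300) over the left bay with its tip towards the hinge, and the medium one on its clips at (462,270). I'll work out the fine offset of the held punch from its bay.

```bash
python3 - <<'E'
from h import *
c=np.load("w2.npy",allow_pickle=True).item();P=cloud(c)
yaw=-.185;A=np.array([[np.cos(yaw),-np.sin(yaw)],[np.sin(yaw),np.cos(yaw)]])
L=(P[...,:2]-[.5517,.1085])@A
im=c["image"].astype(int)
m=((P[...,2]>.07)&(P[...,2]<.12)&(abs(L[...,0]+.048)<.016)&(L[...,1]>-.0)&(L[...,1]<.09))
q=np.c_[L[m],P[m][:,2]]
for y in(.0,.01,.02,.03,.04,.05,.06):
    k=abs(q[:,1]-y)<.004
    if k.sum():print(y,k.sum(),np.percentile(q[k,0],[1,99]).round(4),np.percentile(q[k,2],95).round(4))
print("tip y",q[:,1].max())
# front wall and back: y profile at x=65..80 and 20..35
p=P.reshape(-1,3);l=L.reshape(-1,2)
m=(abs(l[:,0]-.07)<.008)&(abs(l[:,1])<.1)&(p[:,2]<.06);b=np.round(l[m,1]/.002).astype(int)
print([(int(2*k),int(round(1000*np.median(p[m][b==k,2])))) for k in np.unique(b) if abs(k)>28])
E
```

```text
0.0 1174 [-0.0632 -0.0346] 0.1181
0.01 677 [-0.058  -0.0404] 0.1003
0.02 731 [-0.0578 -0.0407] 0.1003
0.03 703 [-0.0569 -0.0417] 0.0994
0.04 524 [-0.0551 -0.0437] 0.098
0.05 562 [-0.0551 -0.0434] 0.0982
0.06 567 [-0.0552 -0.0435] 0.0978
tip y 0.08999618247000168
[(-100, 0), (-98, -1), (-96, -1), (-94, -1), (-72, 32), (-70, 33), (-68, 31), (-66, 26), (-64, 25), (-62, 25), (-60, 25), (-58, 25), (58, 25), (60, 25), (62, 25), (64, 25), (66, 33), (68, 34), (70, 38), (72, 47), (74, 55), (76, 59)]
```

```bash
python3 -m handwheel '[{"angular":[0,0,0],"xyz":[-0.25,0,0.5],"gripper":0},{"angular":[0,0,0],"xyz":[0,0,0.8],"gripper":0},{"angular":[0,0,0],"xyz":[0,0,0.7],"gripper":0},{"angular":[0,0,0],"xyz":[0,0,0.4],"gripper":0},{"angular":[0,0,0],"xyz":[0,0,0.3],"gripper":0},{"angular":[0,0,0],"xyz":[0,0,0.1],"gripper":0},{"angular":[0,0,0],"xyz":[0,0,0.1],"gripper":0},{"angular":[0,0,0],"xyz":[0,0,0.0],"gripper":0}]'
python3 -c "
from h import *
to(.5009,.0982,.2,1.3858)"
```

```text
t: 8.2
tool_pos: [0.5007, 0.0979, 0.2015]
tcp_rot: [-2.416, -2.007, 0.002]
ft_force: [-7.0, -0.3, 0.4]
opening: 0.186
grasp_force: 49.3
t 8.2 pos [0.5007 0.0979 0.2015] yaw 1.386 open 0.186 g 49.3 F [-7.  -0.3  0.4]
 turn units [-0.001  0.     0.   ]  xyz units now-axes [0.02 0.   0.07]  after-turn axes [0.02 0.   0.07]
```

```bash
python3 -m handwheel '[{"angular":[0,0,0],"xyz":[0,0,0],"gripper":0.26},{"angular":[0,0,0],"xyz":[0,0,0],"gripper":0.35},{"angular":[0,0,0],"xyz":[0,0,0],"gripper":0.38},{"angular":[0,0,0],"xyz":[0,0,-0.8],"gripper":0.38},{"angular":[0,0,0],"xyz":[0,0,-0.8],"gripper":0.3},{"angular":[0,0,0],"xyz":[0,0,0],"gripper":0},{"angular":[0,0,0],"xyz":[0,0,0],"gripper":0},{"angular":[0,0,0],"xyz":[0,0,0],"gripper":0},{"angular":[0,0,0],"xyz":[0,0,0],"gripper":0}]'
cat > prof.py <<'E'
from h import *
def prof(x0,n="wrist"):
    c=cap(n);c["fish"]=n=="wrist";P=cloud(c);yaw=-.185;A=np.array([[np.cos(yaw),-np.sin(yaw)],[np.sin(yaw),np.cos(yaw)]])
    p=P.reshape(-1,3);l=(p[:,:2]-[.5504,.1070])@A
    m=(abs(l[:,0]-x0)<.002)&(l[:,1]>-.07)&(l[:,1]<.066)&(p[:,2]<.06);b=np.round(l[m,1]/.006).astype(int)
    print("crest z along y",[(int(6*k),round(1000*np.percentile(p[m][b==k,2],90),1)) for k in np.unique(b)])
    for y in(-.03,0.02):
        m=(abs(l[:,0]-x0)<.013)&(abs(l[:,1]-y)<.004)&(p[:,2]>.028)&(p[:,2]<.06)
        if m.sum():print("y",y,"x edges",np.percentile(l[m,0],[2,98]).round(4))
    return c
E
python3 - <<'E'
from prof import *
to(.5009,.0982,.2,1.3858)
c=prof(-.048);save(c,"w3.png",k=1.3)
E
```

```text
t: 8.95
tool_pos: [0.5011, 0.0978, 0.2331]
tcp_rot: [-2.417, -2.007, 0.001]
ft_force: [-0.2, 0.0, -0.1]
opening: 0.003
grasp_force: 0.0
t 8.95 pos [0.5011 0.0978 0.2331] yaw 1.386 open 0.003 g 0.0 F [-0.2  0.  -0.1]
 turn units [-0.  0.  0.]  xyz units now-axes [ 0.02 -0.01  1.66]  after-turn axes [ 0.02 -0.01  1.66]
crest z along y [(-18, np.float64(40.9)), (-12, np.float64(41.0)), (-6, np.float64(41.1)), (0, np.float64(40.9)), (6, np.float64(41.1)), (12, np.float64(41.2)), (18, np.float64(40.6)), (24, np.float64(39.5)), (30, np.float64(38.3)), (36, np.float64(38.9)), (42, np.float64(39.2)), (48, np.float64(38.4)), (54, np.float64(38.4)), (60, np.float64(35.3)), (66, np.float64(7.8))]
y 0.02 x edges [-0.0565 -0.0408]
```

View pics/w3.png

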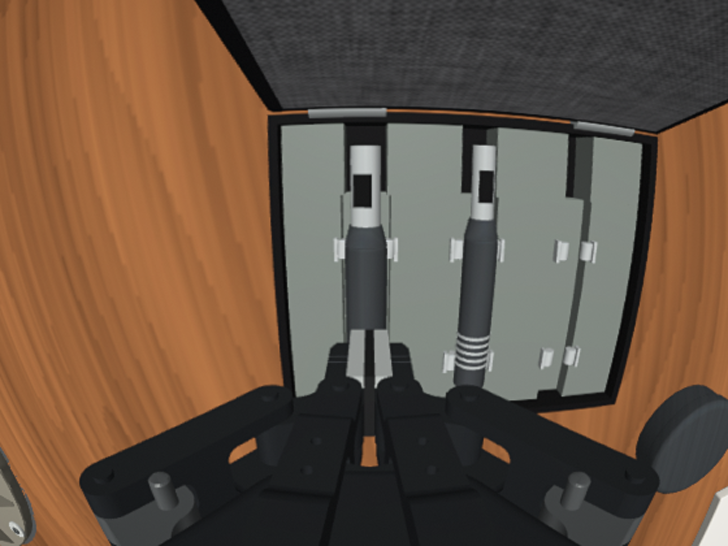

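It lies level on its clips at (367,250), top about 41 mm. I'll push steadily.

```bash
python3 -m handwheel '[{"angular":[0,0,0],"xyz":[0,0,0.5],"gripper":0},{"angular":[0,0,0],"xyz":[0,0,0.3],"gripper":0},{"angular":[0,0,0],"xyz":[0,0,0.1],"gripper":0},{"angular":[0,0,0],"xyz":[0,0,0.1],"gripper":0},{"angular":[0,0,0],"xyz":[0,0,0.1],"gripper":0},{"angular":[0,0,0],"xyz":[0,0,0],"gripper":0}]'
python3 -m handwheel '[{"angular":[0,0,0],"xyz":[0,0,0.1],"gripper":0},{"angular":[0,0,0],"xyz":[0,0,0.1],"gripper":0},{"angular":[0,0,0],"xyz":[0,0,0],"gripper":0}]'
```

```text
t: 9.5
tool_pos: [0.5012, 0.098, 0.2108]
tcp_rot: [-2.417, -2.007, 0.001]
ft_force: [-0.8, -0.3, 1.8]
opening: 0.002
grasp_force: 0.8
t: 9.75
tool_pos: [0.5012, 0.0981, 0.2069]
tcp_rot: [-2.416, -2.007, 0.001]
ft_force: [-0.3, 0.4, 0.6]
opening: -0.002
grasp_force: 0.0
```

```bash
python3 -m handwheel '[{"angular":[0,0,0],"xyz":[0,0,0.1],"gripper":0},{"angular":[0,0,0],"xyz":[0,0,0.07],"gripper":0},{"angular":[0,0,0],"xyz":[0,0,0.05],"gripper":0},{"angular":[0,0,0],"xyz":[0,0,0],"gripper":0}]'
python3 - <<'E'
from prof import *
prof(-.048)
E
```

```text
t: 10.08
tool_pos: [0.5014, 0.0979, 0.2032]
tcp_rot: [2.417, 2.007, 0.0]
ft_force: [-2.4, -1.3, 8.3]
opening: -0.002
grasp_force: 4.1
crest z along y [(-72, np.float64(33.2)), (-66, np.float64(33.2)), (-12, np.float64(29.2)), (-6, np.float64(57.2)), (0, np.float64(29.5)), (6, np.float64(29.4)), (12, np.float64(29.4)), (18, np.float64(29.2)), (24, np.float64(27.8)), (30, np.float64(26.5)), (36, np.float64(27.2)), (42, np.float64(27.3)), (48, np.float64(26.8)), (54, np.float64(26.6)), (60, np.float64(25.9)), (66, np.float64(7.9))]
y 0.02 x edges [-0.0584 -0.0363]
```

Large is home: crest about 29.4 mm in the wrist map, level. Next the medium.

```bash
python3 -m handwheel '[{"angular":[0,0,0],"xyz":[0,0,-0.7],"gripper":0},{"angular":[0,0,0],"xyz":[0,0.6,-0.7],"gripper":0},{"angular":[0,0,0],"xyz":[0,0.9,0],"gripper":0},{"angular":[0,0,0],"xyz":[0,0.9,0],"gripper":0},{"angular":[0,0,0],"xyz":[0,0,0.4],"gripper":0},{"angular":[0,0,0],"xyz":[0,0,0.3],"gripper":0},{"angular":[0,0,0],"xyz":[0,0,0.1],"gripper":0},{"angular":[0,0,0],"xyz":[0,0,0.1],"gripper":0},{"angular":[0,0,0],"xyz":[0,0,0.1],"gripper":0},{"angular":[0,0,0],"xyz":[0,0,0],"gripper":0}]'
python3 -m handwheel '[{"angular":[0,0,0],"xyz":[0,0,0.1],"gripper":0},{"angular":[0,0,0],"xyz":[0,0,0.1],"gripper":0},{"angular":[0,0,0],"xyz":[0,0,0.1],"gripper":0},{"angular":[0,0,0],"xyz":[0,0,0.1],"gripper":0}]'
python3 -m handwheel '[{"angular":[0,0,0],"xyz":[0,0,0.05],"gripper":0},{"angular":[0,0,0],"xyz":[0,0,0.05],"gripper":0},{"angular":[0,0,0],"xyz":[0,0,0],"gripper":0}]'
python3 - <<'E'
from prof import *
to(.55,.1,.203,1.3858)
prof(0)
E
```

```text
t: 10.97
tool_pos: [0.5478, 0.0894, 0.211]
tcp_rot: [-2.416, -2.007, 0.001]
ft_force: [-0.8, -1.2, 3.4]
opening: -0.002
grasp_force: 1.6
t: 11.3
tool_pos: [0.5479, 0.0896, 0.2031]
tcp_rot: [-2.416, -2.008, -0.0]
ft_force: [-1.5, 2.1, 19.7]
opening: 0.001
grasp_force: 10.8
t: 11.55
tool_pos: [0.5489, 0.0895, 0.2028]
tcp_rot: [2.416, 2.006, 0.003]
ft_force: [-4.4, -1.9, 32.8]
opening: -0.002
grasp_force: 16.5
t 11.55 pos [0.5489 0.0895 0.2028] yaw 1.386 open -0.002 g 16.5 F [-4.4 -1.9 32.8]
 turn units [ 0.002 -0.     0.   ]  xyz units now-axes [ 0.53 -0.04 -0.01]  after-turn axes [ 0.53 -0.04 -0.01]
crest z along y [(-72, np.float64(33.3)), (-66, np.float64(33.4)), (-12, np.float64(27.5)), (-6, np.float64(57.3)), (0, np.float64(29.3)), (6, np.float64(29.4)), (12, np.float64(29.4)), (18, np.float64(29.4)), (24, np.float64(28.9)), (30, np.float64(27.8)), (36, np.float64(27.2)), (42, np.float64(27.4)), (48, np.float64(27.2)), (54, np.float64(27.0)), (60, np.float64(26.6)), (66, np.float64(7.7))]
y 0.02 x edges [-0.0125  0.0123]
```

Medium is home. Now the small punch.

```bash
python3 -m handwheel '[{"angular":[0,0,0],"xyz":[0,0,-0.8],"gripper":0},{"angular":[0,0,0],"xyz":[0,0,-0.95],"gripper":0},{"angular":[0,0,-0.073],"xyz":[0,0,-0.95],"gripper":0.2},{"angular":[0,0,-0.073],"xyz":[0,0,0],"gripper":0.4},{"angular":[0,0,0],"xyz":[-0.95,0.2,0],"gripper":0.4},{"angular":[0,0,0],"xyz":[-0.97,0.2,0],"gripper":0.4},{"angular":[0,0,0],"xyz":[-0.97,0.2,0],"gripper":0.4},{"angular":[0,0,0],"xyz":[-0.97,0.2,0],"gripper":0.4},{"angular":[0,0,0],"xyz":[-0.97,0.2,0],"gripper":0.4},{"angular":[0,0,0],"xyz":[-0.97,0.2,0],"gripper":0.4}]'
python3 -m handwheel '[{"angular":[0,0,0],"xyz":[-0.97,0.2,0],"gripper":0.4},{"angular":[0,0,0],"xyz":[-0.97,0.2,0],"gripper":0.4},{"angular":[0,0,0],"xyz":[-0.97,0.2,0],"gripper":0.4},{"angular":[0,0,0],"xyz":[-0.97,0.2,0],"gripper":0.4},{"angular":[0,0,0],"xyz":[-0.97,0.2,0],"gripper":0.4},{"angular":[0,0,0],"xyz":[-0.97,0.2,0],"gripper":0.4},{"angular":[0,0,0],"xyz":[-0.97,0.2,0],"gripper":0.4},{"angular":[0,0,0],"xyz":[-0.97,0.2,0.3],"gripper":0.4},{"angular":[0,0,0],"xyz":[0,0,0],"gripper":0.4}]'
python3 - <<'E'
from h import *
c=cap("wrist");c["fish"]=1;P=cloud(c)
m=((P[...,2]>.003)&(P[...,2]<.02)&(np.hypot(P[...,0]-.62,P[...,1]+.17)<.06)).astype(np.uint8)
k,l,s,_=cv2.connectedComponentsWithStats(m);b=1+np.argmax(s[1:,4]);q=P[l==b]
r=cv2.minAreaRect(q[:,:2].astype(np.float32));print(len(q),r,q[:,2].max())
a=np.radians(r[2]);w=np.array([np.cos(a),np.sin(a)])
if r[1][0]<r[1][1]: w=np.array([-w[1],w[0]])
w*=np.sign(w[1]);o=np.array(r[0])-.014*w;yaw=np.arctan2(w[1],w[0]);print(o,yaw)
to(*o,.1745,yaw)
E
```

```text
t: 12.43
tool_pos: [0.5771, -0.0264, 0.2547]
tcp_rot: [-2.171, -2.27, 0.001]
ft_force: [-0.5, 0.1, 0.4]
opening: 0.405
grasp_force: 0.0
t: 13.18
tool_pos: [0.6159, -0.1833, 0.2478]
tcp_rot: [-2.176, -2.266, 0.003]
ft_force: [-0.6, -0.5, -0.2]
opening: 0.397
grasp_force: 0.0
2240 ((0.6194273233413696, -0.170671284198761), (0.012106209062039852, 0.09956653416156769), 2.256591796875) 0.013023806888784961
[ 0.61997857 -0.18466043] 1.6101812835238605
t 13.23 pos [ 0.6157 -0.1812  0.2479] yaw 1.613 open 0.394 g 0.0 F [-0.3  0.7  0.1]
 turn units [-0.001  0.     0.002]  xyz units now-axes [-0.18  0.21  3.67]  after-turn axes [-0.18  0.2   3.67]
```

```bash
python3 -m handwheel '[{"angular":[0,0,0],"xyz":[-0.1,0.2,0.8],"gripper":0.4},{"angular":[0,0,0],"xyz":[-0.07,0,0.9],"gripper":0.4},{"angular":[0,0,0],"xyz":[0,0,0.9],"gripper":0.4},{"angular":[0,0,0],"xyz":[0,0,0.7],"gripper":0.4},{"angular":[0,0,0],"xyz":[0,0,0.35],"gripper":0.4},{"angular":[0,0,0],"xyz":[0,0,0],"gripper":0.1},{"angular":[0,0,0],"xyz":[0,0,0],"gripper":0.0},{"angular":[0,0,0],"xyz":[0,0,0],"gripper":0.0},{"angular":[0,0,0],"xyz":[0,0,0],"gripper":0.0},{"angular":[0,0,0],"xyz":[0,0,0],"gripper":0.0}]' 40
python3 - <<'E'
from h import *
yaw=-.185;c,s=np.cos(yaw),np.sin(yaw)
o=np.array([.5504,.1070])+np.array([[c,-s],[s,c]])@[.048,-.014];print(o)
to(*o,.255,yaw+np.pi/2)
E
```

```text
t: 14.07
tool_pos: [0.6208, -0.1826, 0.177]
tcp_rot: [2.171, 2.269, 0.001]
ft_force: [-0.4, -0.5, -0.5]
opening: 0.114
grasp_force: 39.0
[0.59500569 0.08440946]
t 14.07 pos [ 0.6208 -0.1826  0.177 ] yaw 1.615 open 0.114 g 39.0 F [-0.4 -0.5 -0.5]
 turn units [0.001 0.    0.146]  xyz units now-axes [13.39 -0.69 -3.91]  after-turn axes [12.89 -3.72 -3.9 ]
```

```bash
python3 -m handwheel '[{"angular":[0,0,0],"xyz":[0,0,-0.6],"gripper":0},{"angular":[0,0,0],"xyz":[0,0,-0.9],"gripper":0},{"angular":[0,0,0],"xyz":[0,0,-0.9],"gripper":0},{"angular":[0,0,0.073],"xyz":[0,0,-0.8],"gripper":0},{"angular":[0,0,0.073],"xyz":[0,0,-0.7],"gripper":0},{"angular":[0,0,0],"xyz":[0.6,-0.26,0],"gripper":0},{"angular":[0,0,0],"xyz":[0.9,-0.26,0],"gripper":0},{"angular":[0,0,0],"xyz":[0.9,-0.26,0],"gripper":0},{"angular":[0,0,0],"xyz":[0.95,-0.27,0],"gripper":0},{"angular":[0,0,0],"xyz":[0.95,-0.27,0],"gripper":0}]'
python3 -m handwheel '[{"angular":[0,0,0],"xyz":[0.95,-0.27,0],"gripper":0},{"angular":[0,0,0],"xyz":[0.95,-0.27,0],"gripper":0},{"angular":[0,0,0],"xyz":[0.95,-0.27,0],"gripper":0},{"angular":[0,0,0],"xyz":[0.95,-0.27,0],"gripper":0},{"angular":[0,0,0],"xyz":[0.95,-0.27,0],"gripper":0},{"angular":[0,0,0],"xyz":[0.95,-0.26,0],"gripper":0},{"angular":[0,0,0],"xyz":[0.95,-0.26,0],"gripper":0},{"angular":[0,0,0],"xyz":[0.93,-0.26,0],"gripper":0},{"angular":[0,0,0],"xyz":[0.9,-0.26,0],"gripper":0},{"angular":[0,0,0],"xyz":[0,0,0],"gripper":0}]'
python3 -m handwheel '[{"angular":[0,0,0],"xyz":[0,0,0],"gripper":0},{"angular":[0,0,0],"xyz":[0,0,0],"gripper":0}]'
python3 - <<'E'
from h import *
to(.5950,.0844,.2045,1.3858)
c=cap("wrist");c["fish"]=1;P=cloud(c)
yaw=-.185;A=np.array([[np.cos(yaw),-np.sin(yaw)],[np.sin(yaw),np.cos(yaw)]])
l=((P[...,:2]-[.5504,.1070])@A).reshape(-1,2);p=P.reshape(-1,3)
m=(p[:,2]>.065)&(p[:,2]<.11)&(abs(l[:,0]-.048)<.012);q=np.c_[l[m],p[m,2]]
for y in(.005,.01,.015,.03,.04,.047):
    k=abs(q[:,1]-y)<.003
    if k.sum():print(y,k.sum(),np.percentile(q[k,0],[1,99]).round(4),np.percentile(q[k,2],95).round(4))
for lo,hi in((-.03,0),(.018,.03)):
    m=(l[:,1]>lo)&(l[:,1]<hi)&(l[:,0]>.03)&(l[:,0]<.09)&(p[:,2]<.05);b=np.round(l[m,0]/.001).astype(int)
    print(lo,[(int(k),round(1000*np.median(p[m][b==k,2]))) for k in np.unique(b)])
E
```

```text
t: 14.9
tool_pos: [0.61, -0.0916, 0.2545]
tcp_rot: [2.414, 2.01, 0.0]
ft_force: [0.3, 0.6, -0.2]
opening: 0.115
grasp_force: 39.1
t: 15.73
tool_pos: [0.5936, 0.0872, 0.2546]
tcp_rot: [-2.408, -2.015, -0.002]
ft_force: [-0.3, 0.7, -0.4]
opening: 0.12
grasp_force: 39.1
t: 15.9
tool_pos: [0.5944, 0.0823, 0.2543]
tcp_rot: [2.415, 2.009, -0.0]
ft_force: [-0.3, -1.5, -0.5]
opening: 0.119
grasp_force: 39.1
t 15.9 pos [0.5944 0.0823 0.2543] yaw 1.388 open 0.119 g 39.1 F [-0.3 -1.5 -0.5]
 turn units [0.    0.    0.001]  xyz units now-axes [0.11 0.01 2.49]  after-turn axes [0.11 0.01 2.49]
0.005 337 [0.0416 0.053 ] 0.0895
0.01 347 [0.0416 0.0529] 0.0892
0.015 305 [0.0422 0.0519] 0.0885
0.03 237 [0.0435 0.0505] 0.0877
0.04 234 [0.0436 0.0504] 0.0873
0.047 56 [0.0436 0.0508] 0.0872
-0.03 [(30, 25), (31, 25), (32, 25), (33, 25), (34, 25), (35, 25), (36, 25), (37, 25), (38, 25), (39, 25), (40, 17), (41, 16), (53, 17), (54, 17), (55, 24), (56, 25), (57, 25), (58, 25), (59, 25), (60, 25), (61, 25), (62, 25), (63, 25), (64, 25), (65, 25), (66, 25), (67, 25), (68, 25), (69, 25), (70, 25), (71, 25), (72, 25), (73, 25), (74, 25), (75, 25), (76, 25), (77, 25), (78, 25), (79, 25), (80, 25), (81, 25), (82, 25), (83, 32), (84, 33), (85, 33), (86, 33)]
0.018 [(30, 25), (31, 25), (32, 25), (33, 25), (34, 25), (35, 25), (36, 25), (37, 25), (38, 25), (39, 25), (40, 24), (41, 17), (53, 17), (54, 17), (55, 24), (56, 25), (57, 25), (58, 25), (59, 25), (60, 25), (61, 25), (62, 25), (63, 25), (64, 25), (65, 25), (66, 25), (67, 25), (68, 25), (69, 25), (70, 26), (71, 25), (72, 25), (73, 25), (74, 25), (75, 25), (76, 25), (77, 25), (78, 25), (79, 25), (80, 25), (81, 25), (82, 28), (83, 33), (84, 33), (85, 33), (86, 33)]
```

```bash
python3 -m handwheel '[{"angular":[0,0,0],"xyz":[0.1,0.02,0.5],"gripper":0},{"angular":[0,0,0],"xyz":[0,0,0.8],"gripper":0},{"angular":[0,0,0],"xyz":[0,0,0.6],"gripper":0},{"angular":[0,0,0],"xyz":[0,0,0.3],"gripper":0},{"angular":[0,0,0],"xyz":[0,0,0.15],"gripper":0},{"angular":[0,0,0],"xyz":[0,0,0.1],"gripper":0},{"angular":[0,0,0],"xyz":[0,0,0],"gripper":0}]'
python3 -m handwheel '[{"angular":[0,0,0],"xyz":[0,0,0],"gripper":0.2},{"angular":[0,0,0],"xyz":[0,0,0],"gripper":0.25},{"angular":[0,0,0],"xyz":[0,0,0],"gripper":0.3},{"angular":[0,0,0],"xyz":[0,0,-0.8],"gripper":0.3},{"angular":[0,0,0],"xyz":[0,0,-0.8],"gripper":0.3},{"angular":[0,0,0],"xyz":[0,0,0],"gripper":0},{"angular":[0,0,0],"xyz":[0,0,0],"gripper":0},{"angular":[0,0,0],"xyz":[0,0,0],"gripper":0},{"angular":[0,0,0],"xyz":[0,0,0],"gripper":0}]'
python3 - <<'E'
from prof import *
to(.5950,.0844,.203,1.3858)
c=prof(.048);save(c,"w4.png",k=1.3)
E
```

```text
t: 16.53
tool_pos: [0.5955, 0.0842, 0.2049]
tcp_rot: [-2.417, -2.007, 0.0]
ft_force: [-0.0, 0.3, -0.6]
opening: 0.119
grasp_force: 39.2
t: 17.28
tool_pos: [0.5952, 0.0841, 0.2366]
tcp_rot: [-2.417, -2.007, 0.001]
ft_force: [-0.2, 0.4, 0.7]
opening: -0.003
grasp_force: 0.0
t 17.28 pos [0.5952 0.0841 0.2366] yaw 1.386 open -0.003 g 0.0 F [-0.2  0.4  0.7]
 turn units [-0.  0.  0.]  xyz units now-axes [ 0.01 -0.01  1.68]  after-turn axes [ 0.01 -0.01  1.68]
crest z along y [(-18, np.float64(38.7)), (-12, np.float64(38.7)), (-6, np.float64(38.7)), (0, np.float64(38.8)), (6, np.float64(38.6)), (12, np.float64(38.4)), (18, np.float64(37.3)), (24, np.float64(36.7)), (30, np.float64(36.7)), (36, np.float64(36.8)), (42, np.float64(36.5)), (48, np.float64(36.1)), (54, np.float64(7.8)), (60, np.float64(7.9)), (66, np.float64(7.8))]
y 0.02 x edges [0.0373 0.0567]
```

View pics/w4.png

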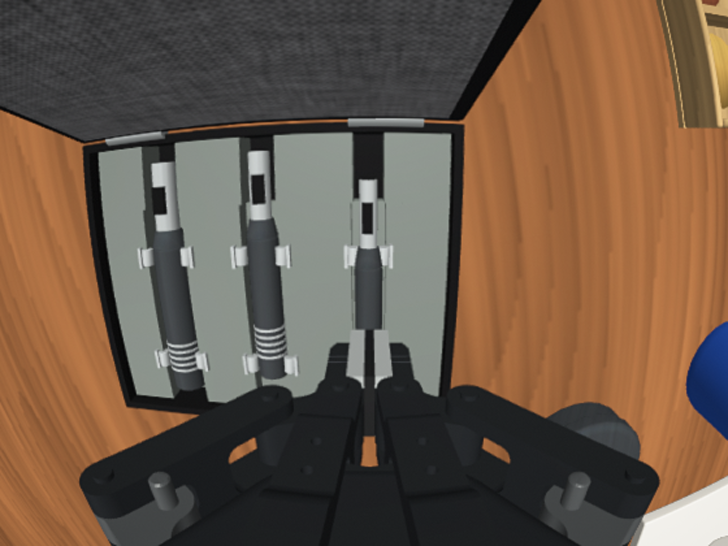

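Large (175,280) and medium (265,270) are home under their clips. Small (368,260) lies on its rollers, top about 39 mm. Now I'll push it.

```bash
python3 -m handwheel '[{"angular":[0,0,0],"xyz":[0,0,0.6],"gripper":0},{"angular":[0,0,0],"xyz":[0,0,0.4],"gripper":0},{"angular":[0,0,0],"xyz":[0,0,0.1],"gripper":0},{"angular":[0,0,0],"xyz":[0,0,0.1],"gripper":0},{"angular":[0,0,0],"xyz":[0,0,0.1],"gripper":0},{"angular":[0,0,0],"xyz":[0,0,0],"gripper":0}]'
python3 -m handwheel '[{"angular":[0,0,0],"xyz":[0,0,0.1],"gripper":0},{"angular":[0,0,0],"xyz":[0,0,0.1],"gripper":0},{"angular":[0,0,0],"xyz":[0,0,0.1],"gripper":0},{"angular":[0,0,0],"xyz":[0,0,0.07],"gripper":0},{"angular":[0,0,0],"xyz":[0,0,0.05],"gripper":0},{"angular":[0,0,0],"xyz":[0,0,0],"gripper":0}]'
python3 - <<'E'
from prof import *
to(.5950,.0844,.203,1.3858)
prof(.048);
E
```

```text
t: 17.83
tool_pos: [0.5954, 0.0844, 0.211]
tcp_rot: [-2.417, -2.007, 0.0]
ft_force: [-2.1, 0.2, 3.8]
opening: -0.004
grasp_force: 2.0
t: 18.33
tool_pos: [0.5957, 0.0843, 0.2032]
tcp_rot: [2.417, 2.007, 0.001]
ft_force: [-2.3, -0.6, 9.8]
opening: 0.002
grasp_force: 5.2
t 18.33 pos [0.5957 0.0843 0.2032] yaw 1.386 open 0.002 g 5.2 F [-2.3 -0.6  9.8]
 turn units [ 0. -0.  0.]  xyz units now-axes [-0.   -0.04  0.01]  after-turn axes [-0.   -0.04  0.01]
crest z along y [(-66, np.float64(33.1)), (-6, np.float64(57.3)), (0, np.float64(52.5)), (6, np.float64(29.4)), (12, np.float64(29.2)), (18, np.float64(28.5)), (24, np.float64(27.0)), (30, np.float64(27.4)), (36, np.float64(27.5)), (42, np.float64(27.2)), (48, np.float64(26.7)), (54, np.float64(7.8)), (60, np.float64(7.9)), (66, np.float64(7.6))]
y 0.02 x edges [0.0358 0.0593]
```

All three read home. I'll rise, check them together, and re-measure the lid angle.

```bash
python3 -m handwheel '[{"angular":[0,0,0],"xyz":[0,0,-0.7],"gripper":0},{"angular":[0,0,0],"xyz":[0,0,-1],"gripper":0},{"angular":[0,0,0],"xyz":[0,-0.4,-1],"gripper":0},{"angular":[0,0,0],"xyz":[0,-0.4,-1],"gripper":0},{"angular":[0,0,0],"xyz":[0,-0.4,-1],"gripper":0},{"angular":[0,0,0],"xyz":[0,-0.4,-1],"gripper":0},{"angular":[0,0,0],"xyz":[0,-0.4,-1],"gripper":0},{"angular":[0,0,0],"xyz":[0,-0.4,-1],"gripper":0},{"angular":[0,0,0],"xyz":[0,0,-1],"gripper":0},{"angular":[0,0,0],"xyz":[0,0,-0.5],"gripper":0}]'
python3 - <<'E'
from prof import *
yaw=-.185;A=np.array([[np.cos(yaw),-np.sin(yaw)],[np.sin(yaw),np.cos(yaw)]])
def W(x,y):return np.array([.5504,.1070])+A@[x,y]
for x in(-.048,0,.048): c=prof(x)
P=cloud(c);l=((P[...,:2]-[.5504,.1070])@A).reshape(-1,2);p=P.reshape(-1,3)
m=(p[:,2]>.06)&(p[:,2]<.16)&(l[:,1]>.07)&(l[:,1]<.13)&(abs(l[:,0])<.08)
f=np.polyfit(p[m,2],l[m,1],1);print("lid q",np.pi/2+np.arctan(f[0]),"y at hinge z",np.polyval(f,.034),m.sum())
to(*W(0,.142),.385,1.3858)
E
```

```text
t: 19.22
tool_pos: [0.5481, 0.0933, 0.3898]
tcp_rot: [2.415, 2.006, 0.004]
ft_force: [0.1, 0.2, 0.4]
opening: -0.005
grasp_force: 0.0
crest z along y [(-72, np.float64(34.2)), (-66, np.float64(32.9)), (-60, np.float64(28.0)), (-54, np.float64(29.3)), (-48, np.float64(29.4)), (-42, np.float64(29.4)), (-36, np.float64(29.7)), (-30, np.float64(30.1)), (-24, np.float64(29.6)), (-18, np.float64(29.7)), (-12, np.float64(29.0)), (-6, np.float64(29.2)), (0, np.float64(29.7)), (6, np.float64(29.6)), (12, np.float64(29.8)), (18, np.float64(29.6)), (24, np.float64(28.2)), (30, np.float64(26.4)), (36, np.float64(27.1)), (42, np.float64(27.4)), (48, np.float64(26.5)), (54, np.float64(27.5)), (60, np.float64(25.6)), (66, np.float64(8.1))]
y -0.03 x edges [-0.0514 -0.0438]
y 0.02 x edges [-0.0549 -0.0446]
crest z along y [(-66, np.float64(33.3)), (-60, np.float64(15.4)), (-54, np.float64(14.6)), (-48, np.float64(29.4)), (-42, np.float64(29.8)), (-36, np.float64(29.6)), (-30, np.float64(29.7)), (-24, np.float64(29.4)), (-18, np.float64(29.7)), (-12, np.float64(29.0)), (-6, np.float64(29.2)), (0, np.
[... 561 characters left out ...]
 (-24, np.float64(29.5)), (-18, np.float64(30.0)), (-12, np.float64(29.6)), (-6, np.float64(29.6)), (0, np.float64(29.6)), (6, np.float64(29.8)), (12, np.float64(28.9)), (18, np.float64(28.6)), (24, np.float64(27.4)), (30, np.float64(27.5)), (36, np.float64(27.8)), (42, np.float64(27.3)), (48, np.float64(26.9)), (54, np.float64(8.0)), (60, np.float64(7.7)), (66, np.float64(7.6))]
y -0.03 x edges [0.0439 0.0507]
y 0.02 x edges [0.0366 0.0593]
lid q 1.831005161818835 y at hinge z 0.06988205636597754 11277
t 19.37 pos [0.5484 0.093  0.3874] yaw 1.386 open -0.0 g 0.0 F [-0.2  0.5 -0.8]
 turn units [ 0.001 -0.    -0.   ]  xyz units now-axes [ 7.81 -0.03  0.12]  after-turn axes [ 7.81 -0.03  0.12]
```

All three are home, with level crests at about 29.6 mm. The lid is at 1.83 rad with the hinge where expected. Next I'll go over and behind the lid.

```bash
python3 -m handwheel '[{"angular":[0,0,0],"xyz":[0.8,0,0],"gripper":0},{"angular":[0,0,0],"xyz":[1,0,0],"gripper":0},{"angular":[0,0,0],"xyz":[1,0,0],"gripper":0},{"angular":[0,0,0],"xyz":[1,0,0],"gripper":0},{"angular":[0,0,0],"xyz":[1,0,0],"gripper":0},{"angular":[0,0,0],"xyz":[1,0,0],"gripper":0},{"angular":[0,0,0],"xyz":[1,0,0],"gripper":0},{"angular":[0,0,0],"xyz":[1,0,0],"gripper":0},{"angular":[0,0,0],"xyz":[0.2,0,0],"gripper":0},{"angular":[0,0,0],"xyz":[0,0,0],"gripper":0}]'
cat > at.py <<'E'
from h import *
import sys
yaw=-.185;A=np.array([[np.cos(yaw),-np.sin(yaw)],[np.sin(yaw),np.cos(yaw)]])
s=sensors.sense();print("case frame TCP mm",np.round(1000*(A.T@(s["tool_pos"][:2]-[.5504,.1070])),1),"tip z",round(1000*s["tool_pos"][2]-173,1),"F case",np.round(A.T@s["ft_force"][:2],1),round(s["ft_force"][2],1),"t",s["t"])
E
python3 at.py
```

```text
t: 20.2
tool_pos: [0.5774, 0.2517, 0.3851]
tcp_rot: [-2.414, -2.009, 0.003]
ft_force: [-0.2, -0.2, -0.0]
opening: 0.001
grasp_force: 0.0
case frame TCP mm [-1.000e-01  1.472e+02] tip z 212.1 F case [-0.1 -0.2] -0.0 t 20.2
```

```bash
python3 -m handwheel '[{"angular":[0,0,0],"xyz":[0,0,0.7],"gripper":0},{"angular":[0,0,0],"xyz":[0,0,1],"gripper":0},{"angular":[0,0,0],"xyz":[0,0,1],"gripper":0},{"angular":[0,0,0],"xyz":[0,0,0.8],"gripper":0},{"angular":[0,0,0],"xyz":[-0.3,0,0],"gripper":0},{"angular":[0,0,0],"xyz":[-0.3,0,0],"gripper":0},{"angular":[0,0,0],"xyz":[-0.3,0,0],"gripper":0},{"angular":[0,0,0],"xyz":[-0.3,0,0],"gripper":0}]'
python3 at.py
```

```text
t: 20.87
tool_pos: [0.5735, 0.226, 0.3181]
tcp_rot: [2.417, 2.006, 0.003]
ft_force: [0.6, 4.5, 2.8]
opening: -0.001
grasp_force: 1.7
case frame TCP mm [  0.8 121.2] tip z 145.1 F case [-0.2  4.5] 2.8 t 20.8667
```

```bash
python3 -m handwheel '[{"angular":[0,0,0],"xyz":[-0.4,0,-0.05],"gripper":0},{"angular":[0,0,0],"xyz":[-0.5,0,-0.05],"gripper":0},{"angular":[0,0,0],"xyz":[-0.5,0,-0.05],"gripper":0},{"angular":[0,0,0],"xyz":[-0.5,0,0],"gripper":0},{"angular":[0,0,0],"xyz":[-0.5,0,0],"gripper":0},{"angular":[0,0,0],"xyz":[-0.5,0,0.08],"gripper":0}]'
python3 at.py
python3 -c "
from h import *
c=cap('side');save(c,'s3.png',(100,100,400,325),2)"
```

```text
t: 21.37
tool_pos: [0.5625, 0.1685, 0.3185]
tcp_rot: [2.417, 2.006, 0.001]
ft_force: [1.6, 2.2, 2.9]
opening: -0.003
grasp_force: 1.3
case frame TCP mm [ 0.5 62.7] tip z 145.5 F case [1.2 2.4] 2.9 t 21.3667
```

View pics/s3.png

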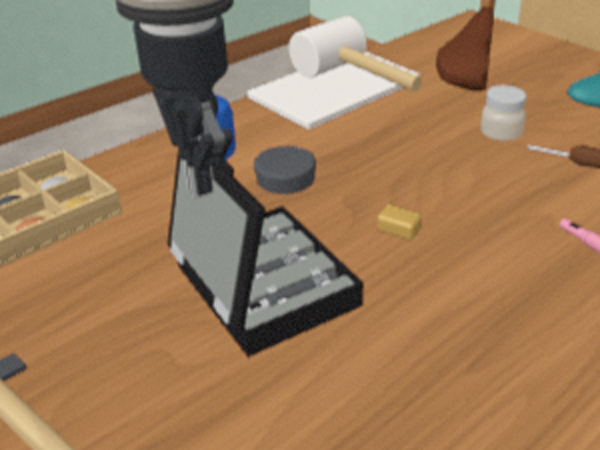

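The fingers are on the outer face near the edge (210,180) and the lid is following. I'll keep going along the arc.

```bash
python3 -m handwheel '[{"angular":[0,0,0],"xyz":[-0.45,0,0.08],"gripper":0},{"angular":[0,0,0],"xyz":[-0.45,0,0.1],"gripper":0},{"angular":[0,0,0],"xyz":[-0.45,0,0.13],"gripper":0},{"angular":[0,0,0],"xyz":[-0.45,0,0.16],"gripper":0},{"angular":[0,0,0],"xyz":[-0.36,0,0.22],"gripper":0},{"angular":[0,0,0],"xyz":[-0.36,0,0.24],"gripper":0},{"angular":[0,0,0],"xyz":[-0.34,0,0.27],"gripper":0},{"angular":[0,0,0],"xyz":[-0.32,0,0.3],"gripper":0}]'
python3 at.py
```

```text
t: 22.08
tool_pos: [0.5507, 0.1064, 0.2876]
tcp_rot: [2.417, 2.007, -0.0]
ft_force: [0.7, 0.1, 2.2]
opening: -0.003
grasp_force: 0.9
case frame TCP mm [ 0.4 -0.5] tip z 114.6 F case [0.7 0.2] 2.2 t 22.0833
```

```bash
python3 -m handwheel '[{"angular":[0,0,0],"xyz":[-0.31,0,0.34],"gripper":0},{"angular":[0,0,0],"xyz":[-0.29,0,0.36],"gripper":0},{"angular":[0,0,0],"xyz":[-0.27,0,0.37],"gripper":0},{"angular":[0,0,0],"xyz":[-0.2,0,0.35],"gripper":0},{"angular":[0,0,0],"xyz":[-0.16,0,0.35],"gripper":0},{"angular":[0,0,0],"xyz":[-0.13,0,0.35],"gripper":0},{"angular":[0,0,0],"xyz":[-0.1,0,0.28],"gripper":0},{"angular":[0,0,0],"xyz":[-0.08,0,0.28],"gripper":0},{"angular":[0,0,0],"xyz":[-0.06,0,0.28],"gripper":0}]'
python3 at.py
```

```text
t: 22.83
tool_pos: [0.545, 0.0756, 0.2284]
tcp_rot: [-2.417, -2.007, 0.0]
ft_force: [0.8, -0.4, 1.3]
opening: 0.001
grasp_force: 0.7
case frame TCP mm [  0.4 -31.8] tip z 55.4 F case [ 0.8 -0.3] 1.3 t 22.8333
```

```bash
python3 -m handwheel '[{"angular":[0,0,0],"xyz":[-0.05,0,0.2],"gripper":0},{"angular":[0,0,0],"xyz":[0,0,0.15],"gripper":0},{"angular":[0,0,0],"xyz":[0,0,0.1],"gripper":0},{"angular":[0,0,0],"xyz":[0,0,0.07],"gripper":0},{"angular":[0,0,0],"xyz":[0,0,0.05],"gripper":0},{"angular":[0,0,0],"xyz":[0,0,0],"gripper":0}]'
python3 at.py
```

```text
t: 23.33
tool_pos: [0.5448, 0.0749, 0.2176]
tcp_rot: [-2.417, -2.007, -0.0]
ft_force: [-0.4, -0.3, 1.2]
opening: 0.002
grasp_force: 0.0
case frame TCP mm [  0.4 -32.6] tip z 44.6 F case [-0.3 -0.4] 1.2 t 23.3333
```

```bash
python3 -m handwheel '[{"angular":[0,0,0],"xyz":[0,0,0.04],"gripper":0},{"angular":[0,0,0],"xyz":[0,0,0.04],"gripper":0},{"angular":[0,0,0],"xyz":[0,0,0.03],"gripper":0},{"angular":[0,0,0],"xyz":[0,0,0],"gripper":0}]'
python3 at.py
```

```text
t: 23.67
tool_pos: [0.5449, 0.075, 0.2171]
tcp_rot: [2.416, 2.006, 0.001]
ft_force: [-12.8, -3.6, 36.8]
opening: -0.003
grasp_force: 18.2
case frame TCP mm [  0.5 -32.5] tip z 44.1 F case [-11.9  -5.9] 36.8 t 23.6667
```

The lid is firmly shut (37 N reaction). I'll retreat and check.

```bash
python3 -m handwheel '[{"angular":[0,0,0],"xyz":[0,0,-0.3],"gripper":0},{"angular":[0,0,0],"xyz":[0,0,-0.8],"gripper":0},{"angular":[0,0,0],"xyz":[0,0,-1],"gripper":0},{"angular":[0,0,0],"xyz":[0,0,-1],"gripper":0},{"angular":[0,0,0],"xyz":[0,0,-1],"gripper":0},{"angular":[0,0,0],"xyz":[0,0,-1],"gripper":0},{"angular":[0,0,0],"xyz":[0,0,-1],"gripper":0},{"angular":[0,0,0],"xyz":[0,0,0],"gripper":0},{"angular":[0,0,0],"xyz":[0,0,0],"gripper":0}]'
python3 - <<'E'
from h import *
yaw=-.185;A=np.array([[np.cos(yaw),-np.sin(yaw)],[np.sin(yaw),np.cos(yaw)]])
c=cap("wrist");c["fish"]=1;P=cloud(c);l=((P[...,:2]-[.5504,.1070])@A).reshape(-1,2);p=P.reshape(-1,3)
m=(abs(l[:,0])<.08)&(abs(l[:,1])<.065)&(p[:,2]<.08)
f=np.linalg.lstsq(np.c_[l[m],np.ones(m.sum())],p[m,2],rcond=None)[0];print("lid slope y,x, z0",f,m.sum())
save(cap("scene"),"fin.png",k=1.4)
E
python3 at.py
```

```text
t: 24.42
tool_pos: [0.545, 0.0749, 0.3383]
tcp_rot: [2.416, 2.006, 0.003]
ft_force: [0.0, -0.2, -0.3]
opening: -0.0
grasp_force: 0.0
lid slope y,x, z0 [0.00046645 0.00100354 0.04423547] 28869
case frame TCP mm [  0.2 -32.8] tip z 163.8 F case [-1.2 -1. ] -0.9 t 24.5167
```

View pics/fin.png

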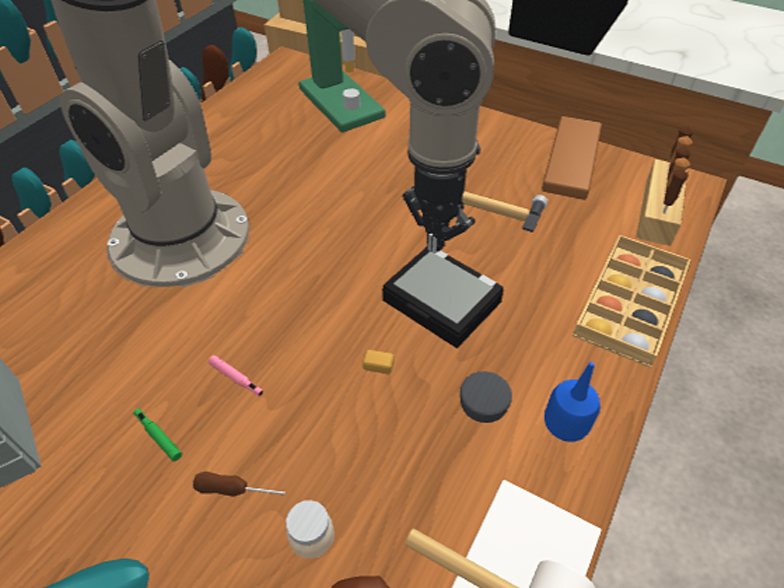

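The case at (443,295) is shut flat (slope 0.0005, top face 44 mm). The other things are where they were, and the arm is clear. I'll hand in the job.

```bash
python3 -c "
from station import arm
print(arm.close_job())"
```

```text
the job is handed in; nothing more can be done
None
```

All three punches measured home in their bays with cutting ends towards the hinge, the lid is fully shut, the other things on the bench look unmoved, and the job is handed in at about 25 s; no verdict was returned.

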